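Load a slide holder under the stage clip

ROBOT

A 7-joint arm with a two-finger parallel gripper is mounted at the origin on the work surface. World frame = base frame: x ahead of the robot, y to its left, z up, the work surface at z = 0. Lengths are in m, angles in rad, forces in N, time in s.
With the tool pointing down it reaches from about 0.425 to 0.925 m from the base axis. Payload 6.8 kg.
Tool frame: the origin (TCP) lies midway between the tips of the shut fingers; the grasp point (between the pads) lies 19 mm behind it; y points along the fingers, z is the direction in which the jaws open and shut, and the axes are right-handed (so a half turn about y gives the same grasp; the last joint's range is limited). The gripper opens to 85 mm and grips with 20 to 120 N. Pads are 22 mm wide; open, the fingers measure 114 mm over their backs; the gripper's body (76 mm by 85 mm) begins 54 mm behind the grasp point. The pads swing forward as they close: fully open they stand 13 mm farther back than shut.
Start: joints at [-1.257, 0.477, 0.022, 1.555, -0.011, 1.109, -0.083], TCP at [0.276, 0.616, 0.231] pointing down, gripper open.
Joint ranges: [-2.96, 2.96], [-0.34, 2.1], [-1.41, 1.46], [0.24, 2.44], [-1.37, 4.51], [0.17, 1.92], [-2.96, 2.96]. Speed limits (rad/s): [2.39, 2.39, 3.14, 3.14, 3.14, 3.14, 3.14].

INTERFACE

Orientations are given as a unit quaternion [w, x, y, z].
In Python, from station import bot gives the robot as it stands. The module is installed in compiled form; this text tells all that it offers.
- The arm moves only by the shell command python3 -m crank 'ROWS' [FORCE]. ROWS is JSON, a list of rows, each an object with "linear": the shift along the tool's x, y, z in m, a list of three; "dr": the turn, a rotation vector about the tool's x, y, z in degrees, a list of three; "hand": the gripper command: -1 is shut, 1 is fully open, values between are in proportion. A call has 1 to 10 rows; each row is the pose to reach, as a shift and turn from the pose commanded when the call began, along the tool's axes at that moment; what a row does not reach only later rows make up. A row lasts 1/12 s, in which the tool goes at most 41.7 mm and 7.16 degrees, less where a joint would pass 70% of its speed; a pose out of reach is approached as far as the arm can. A call with a gripper value outside its range is refused whole. The fingers move at their own pace and stop on an object; FORCE is the grip in N (left out, the last holds). Time passes only in rows, so rows that repeat a pose let the fingers close. It gives the time, the measured TCP pose, the force and the opening at its end, in the units of the state.
- bot.get_obs(): the state, without advancing time (a new reading comes with each control period).
- bot.read_camera(name): name is "scene" or "top"; returns the picture (384x512x3 uint8, blue, green, red); there is no depth.
- bot.camera_params(name): a dict with "K" (3x3 intrinsics, pixels), "R" (3x3) and "t" (3): a world point X has camera coordinates R X + t. Camera axes: x right, y down, z forward; pixel columns grow to the right and rows downward; lengths in m; the calibration is good to about 2 mm. A picture is of the moment at which its call begins. camera_params takes no time and is no camera call.
- bot.hand_in(): hands the job in, once; it reports no verdict.
Trained networks look in the newest picture that a camera, given by its name, has taken for a name from the list of things; names that differ only in an ending like _2 or _b are one class to them, and where a whole thing is asked for, a point or a joint stands for the part that bears it (a point fixed in the world has none). Each returns a list of dicts, best first, with "score" (0 to 1); they miss things now and then, are a little off and sometimes report something else, mostly with a low value. They report only what shows in the picture. A call takes as long as a camera call. They do not tell look-alikes from the thing itself.
- bot.search_frame(camera, target): "extent" ([left, top, right, bottom] in pixels, round what is visible of it).
- bot.cut_out(camera, target): "pixels" (384x512 bool, what is visible of it) and "extent" ([left, top, right, bottom] in pixels, round what is visible of it).
- bot.place_of(camera, target): "xy" ([column, row] in pixels: a listed point, or the origin of a listed thing).
The state is a dict: "t": time; "q": joint angles; "joint_vel": joint speeds; "joint_torque": joint torques, N m; "eef_pos": TCP position; "tool_rot": TCP orientation; "contact_force": force on the tool from outside, world axes, zero at the start; "torque": the same for the moment, N m; "gripper_width": opening from 0.0 (shut) to 1.0 (fully open).
Only numpy, scipy, OpenCV 4.12 (cv2) and the standard library are available. Lean on these libraries where they do the work, as an engineer would, in place of code of your own. Each camera call takes 0.05 s, during which the arm holds its last target. There are 200 camera calls.

TASK

Load the slide holder on the stage plate: with one fingertip press the spring clip's long thumb plate down and hold it there, and with the other fingertip push the holder along its channel, under the raised jaw, until it is fully home against the end stop. Keep the clip held down until the holder is home, then let go so that the jaw comes down on the holder. Only press and push: the holder stays flat in its channel and is never lifted, and the other things on the bench stay where they are.

Things in the scene. Friction and masses are not known exactly. Their poses are not given: they have to be found in the camera images.
- stage: Aluminium stage plate fixed to the bench, 220 (x) x 130 (y) x 20 mm high; origin at the centre of its underside. Its top is the floor of a channel along x, 53 mm wide, centred on y = -25 mm, x -90 to +90 mm, between steel rails 6 mm high, 4 mm thick. The holder is pushed towards +x, to a dark stop bar 12 mm high at x = +90 mm.
- stop_face (a point): Point on the stop bar's face, in the middle of the channel's width, 5 mm above the plate's top (x 90, y -25, z 25 mm in the stage's frame); axes as the stage's. The holder's front edge must meet this face.
- clip_hinge (a point): Middle of the clip's hinge line, which runs along the stage's x at y = +9 mm, 12 mm above the plate's top (x 0, y 9, z 32 mm in the stage's frame), held in two lugs 16 mm high at x = -91 and +86 mm. The hinge barrel is 8 mm thick. Thumb plate on its +y side, jaw on its -y side.
- holder: The slide holder: flat grey plastic block 80 (x, along the channel) x 50 (y) x 12 mm high, about 90 g, a pale slide on top; loose, flat in the channel in front of the jaw. Origin at the centre of its underside; its x points to the stop. Starts 34 to 54 mm short of home, 9 to 29 mm short of the jaw. Slides with a push of 1 or 2 N.
- holder_front (a point): Middle of the holder's front (+x) edge face, half way up (6 mm); 40 mm ahead of the holder's origin.
- holder_rear (a point): Middle of the holder's rear (-x) edge face, half way up (6 mm), 40 mm behind its origin: where to push. Nothing but the channel's floor lies behind it.
- clip (a joint): Angle of the spring clip (rad). 0: at rest, the jaw's lower edge about 5 mm above the channel's floor, blocking the holder. Grows as the thumb plate is pressed; from 0.26 the jaw clears the holder; 0.45: hard stop, thumb plate level. Needs about 3 N on the middle of the thumb plate to start, 8 N at the stop; springs back when let go. About 0.23 with the jaw resting on the holder.
- thumb_plate (a point): Middle of the top of the clip's thumb plate, a slippery steel strip 165 (x, -85 to +80 mm in the stage's frame) x 45 mm (y 15 to 60 mm when level); a fingertip slides along it easily. At rest it rises outwards by 26 degrees, this point about 18 mm above the plate's top; at the stop it is level, 3 mm above the plate's top, so two level tips hold it and meet the holder's rear edge.
- jaw_pad (a point): Middle of the lower face of the jaw's pad, 15 mm (x, from 65 to 80 mm in the stage's frame) x 10 mm (y from -21 to -11 mm), on the clip; it hangs over the channel. The jaw is the highest part of the clip on that side, up to 27 mm above the plate's top when raised.
- tube_rack: White plastic tube rack with capped glass vials, 75 x 190 x 96 mm high, beyond the stage. Origin under its centre. Leave alone.
- dropper: Amber dropper bottle, 32 mm across, 65 mm high. Origin under its centre. Leave alone.
- sample_jar: Clear jar with white cap, 50 mm across, 55 mm high. Origin under its centre. Leave alone.
- stain_cup: Glass staining cup, 56 mm across, 60 mm high. Origin under its centre. Leave alone.
- slide_box: Closed slide box, blue and white, 96 x 86 x 33 mm high. Origin under its centre. Leave alone.
- spare_holder: Short spare holder lying on the bench, 50 x 50 x 12 mm, grey. Origin under its centre. Leave alone.
- spatula: Steel lab spatula lying on the bench, 170 x 12 x 5 mm. Origin under its middle. Leave alone.
Mind the look-alikes: they are no part of the job. Leave any red or yellow look-alike of the holder alone.

How it is judged:
On the way, in this order (a step that is already met when the one before it is completed fails the run):
1. a fingertip holds the clip down while the holder is still in front of the jaw (value of joint clip above 0.26 rad and contact force between the fingers and clip above 1 N and x of holder_front in the frame of stop_face below -0.026 m), for 0.2 s.
2. the holder is pushed home against the stop with the clip still held down (value of joint clip above 0.26 rad and contact force between the fingers and clip above 1 N and x of holder_front in the frame of stop_face between -0.003 and 0.003 m and y of holder_front in the frame of stop_face between -0.006 and 0.006 m and z of holder in the frame of stage between 0.017 and 0.023 m), for 0.1 s.
At the end, for the whole second after the job is handed in: The holder lies flat in the channel with its front edge within 3 mm of the stop and square to it (0.06 rad), the clip is let go and its jaw presses on the holder (clip angle 0.17 to 0.26, over 1.5 N), all at rest (x of holder_front in the frame of stop_face between -0.003 and 0.003 m and y of holder_front in the frame of stop_face between -0.006 and 0.006 m and z of holder in the frame of stage between 0.017 and 0.023 m and angle between the x axis of holder and the x axis of stage, either way round below 0.06 rad and angle between holder's own z axis and vertical below 0.05 rad and value of joint clip between 0.17 and 0.26 rad and contact force between clip and holder above 1.5 N and linear speed of holder below 0.01 m/s); the robot touches nothing.
It fails at once if the holder is lifted or tipped out of its channel (z of holder in the frame of stage above 0.028 m or angle between holder's own z axis and vertical above 0.2 rad).
It fails at once if the clip is let down on the holder before it is home (x of holder_front in the frame of stop_face between -0.022 and -0.005 m and value of joint clip below 0.245 rad and contact force between clip and holder above 1.5 N).
It fails at once if another thing on the bench is pushed or lifted (over 15 mm) (distance of any of tube_rack, dropper, sample_jar, stain_cup, slide_box, spare_holder, spatula from where it was at the start of the episode above 0.015 m).
It also fails if it takes over 40 s, if anything falls off the work surface, if the arm or the gripper's body presses on something with over 40 N, if the wrist force passes 120 N, or if a joint passes its speed limit or range.

## Working session

There is one attempt and no reset: what is moved stays moved. The work goes in short steps, Python scripts to look and compute and a shell command to move; the robot and the scene stay as the last step left them, time stands still between calls to the robot, and variables do not carry over. Pictures are saved under pics/ and viewed, about 8 in all and at most 12, crops included, and the job is handed in when it is done.

```bash
mkdir -p pics
cat > h.py <<'E'
import numpy as np, cv2
from station import bot
from scipy.spatial.transform import Rotation as Rn
def ray(cam,uv):
    p=bot.camera_params(cam);K,R,t=map(np.array,(p["K"],p["R"],p["t"]))
    d=R.T@np.linalg.inv(K)@np.array([uv[0],uv[1],1.]); return -R.T@t.ravel(),d
def atz(cam,uv,z):
    c,d=ray(cam,uv); return c+d*(z-c[2])/d[2]
def proj(cam,X):
    p=bot.camera_params(cam);K,R,t=map(np.array,(p["K"],p["R"],p["t"]))
    x=K@(R@np.array(X)+t.ravel()); return x[:2]/x[2]
def tool():
    o=bot.get_obs();q=o["tool_rot"];return np.array(o["eef_pos"]),Rn.from_quat([q[1],q[2],q[3],q[0]])
E
python3 - <<'E'
from h import *
for c in("top","scene"):
    cv2.imwrite(f"pics/{c}1.png",bot.read_camera(c))
    c0,_=ray(c,(0,0));print(c,c0.round(3))
    for n,z in(("stage",0),("stop_face",.025),("clip_hinge",.032),("holder",.02),("holder_front",.026),("holder_rear",.026),("thumb_plate",.038),("jaw_pad",.025),("tube_rack",0),("dropper",0),("sample_jar",0),("stain_cup",0),("slide_box",0),("spare_holder",0),("spatula",0)):
        for r in bot.place_of(c,n)[:2]: print(n,round(r["score"],2),np.round(r["xy"],1),atz(c,r["xy"],z).round(3))
p,R=tool();print(p,R.as_matrix().round(3),bot.get_obs()["t"])
E
```

```text
top [0.458 0.056 1.348]
stop_face 0.78 [315.9 188. ] [ 0.628 -0.109  0.025]
clip_hinge 0.67 [310.1 221.8] [ 0.537 -0.092  0.032]
holder 0.81 [321.4 211.4] [ 0.566 -0.124  0.02 ]
holder 0.81 [367.3 276.7] [ 0.394 -0.243  0.02 ]
holder_front 0.71 [367.6 296.5] [ 0.343 -0.241  0.026]
holder_front 0.67 [318.2 199.9] [ 0.596 -0.115  0.026]
holder_rear 0.78 [321.6 227.8] [ 0.522 -0.123  0.026]
holder_rear 0.61 [374.4 262.5] [ 0.431 -0.261  0.026]
thumb_plate 0.67 [295.5 221.7] [ 0.537 -0.053  0.038]
jaw_pad 0.88 [309.1 194.2] [ 0.612 -0.091  0.025]
tube_rack 0.59 [295.7 154.5] [ 0.724 -0.058  0.   ]
dropper 0.73 [311.6 221.9] [ 0.539 -0.1    0.   ]
dropper 0.53 [245.7 234.8] [0.503 0.079 0.   ]
sample_jar 0.88 [384.8 218.2] [ 0.55  -0.297  0.   ]
sample_jar 0.54 [313.2 191.4] [ 0.622 -0.105  0.   ]
stain_cup 0.75 [361.3 177.2] [ 0.662 -0.236  0.   ]
slide_box 0.64 [267.5 270.9] [0.407 0.02  0.   ]
slide_box 0.25 [321.1 226. ] [ 0.528 -0.125  0.   ]
spare_holder 0.64 [323.9 228.1] [ 0.522 -0.133  0.   ]
spare_holder 0.57 [249.7 193.1] [0.617 0.068 0.   ]
spatula 0.53 [210.5 230.1] [0.516 0.
[... 627 characters left out ...]
.  155.4] [ 0.533 -0.047  0.038]
jaw_pad 0.65 [203.6 161.4] [ 0.619 -0.101  0.025]
tube_rack 0.89 [174.3 195. ] [ 0.728 -0.067  0.   ]
tube_rack 0.49 [162.  148.7] [ 0.668 -0.233  0.   ]
dropper 0.79 [286.3 187.9] [0.493 0.081 0.   ]
dropper 0.36 [226.6 155.8] [ 0.544 -0.105  0.   ]
sample_jar 0.95 [186.3 118.9] [ 0.547 -0.304  0.   ]
stain_cup 0.94 [160.9 149.3] [ 0.672 -0.232 -0.   ]
slide_box 0.67 [298.8 159.2] [0.398 0.022 0.   ]
slide_box 0.33 [226.7 156.7] [ 0.546 -0.101  0.   ]
spare_holder 0.93 [245.5 207.1] [0.613 0.069 0.   ]
spatula 0.72 [310.5 214.3] [0.503 0.18  0.   ]
[0.27632818 0.61584807 0.23129106] [[ 0.912 -0.     0.409]
 [-0.409 -0.     0.912]
 [ 0.    -1.    -0.   ]] 1.6
```

Run:
```python
import cv2
a=cv2.imread("pics/top1.png")[140:300,220:420];cv2.imwrite("pics/topc.png",cv2.resize(a,(800,640)[:2] if 0 else (750,600),interpolation=3))
a=cv2.imread("pics/scene1.png")[90:240,130:330];cv2.imwrite("pics/scenec.png",cv2.resize(a,(800,600),interpolation=3))
```

```text
(no output)
```

View pics/topc.png

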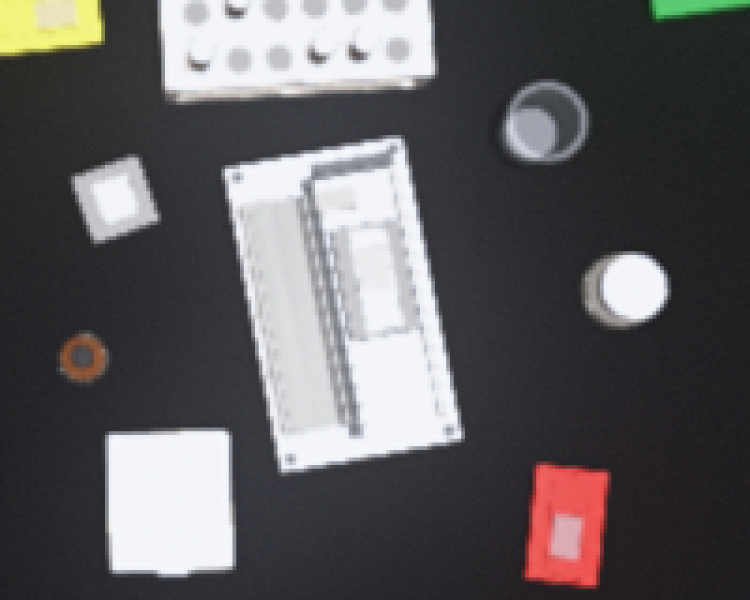

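View pics/scenec.png

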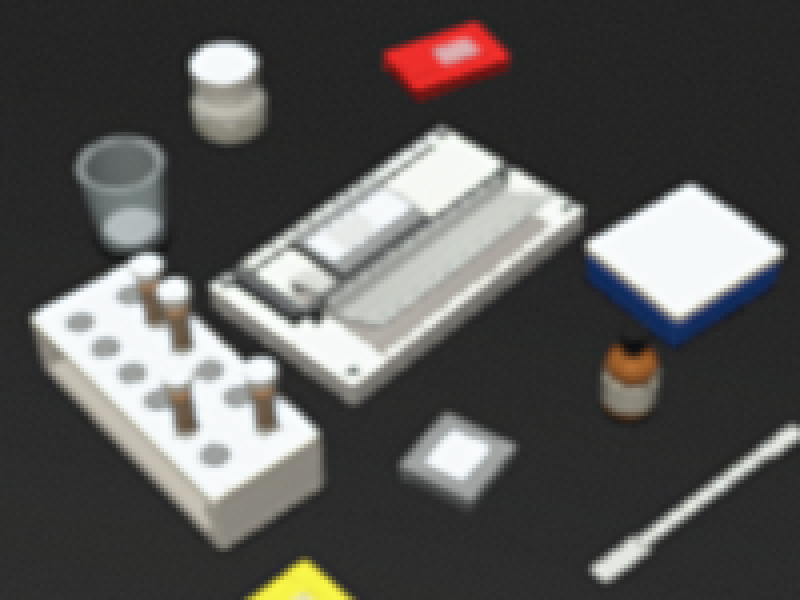

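The top crop shows the stage with its corners at about (223,168), (403,138), (462,438) and (282,472). The grey holder is mid-channel, its rear edge at about row 330, and the channel behind it is free. The red and yellow look-alikes are well clear. Next I fit the stage pose to its outline in both views.

```bash
cat > fit.py <<'E'
from h import *
from scipy.optimize import minimize
B=np.array([[x,y,z] for x in(-.11,.11) for y in(-.065,.065) for z in(0,.02)])
def world(s,P): 
    c,n=np.cos(s[2]),np.sin(s[2]); return np.array(P)@np.array([[c,n,0],[-n,c,0],[0,0,1]])+[s[0],s[1],0]
M={}
for c in("top","scene"):
    bot.read_camera(c); r=bot.cut_out(c,"stage"); m=np.zeros((384,512),np.uint8)
    print(c,[(round(k["score"],2),int(k["pixels"].sum()),k["extent"]) for k in r])
    r=bot.cut_out(c,"stage")+r
    if r: 
        m=r[0]["pixels"].astype(np.uint8)
        k=max(cv2.findContours(m,0,1)[0],key=cv2.contourArea); h=cv2.convexHull(k); m[:]=0; cv2.fillPoly(m,[h],1); M[c]=cv2.resize(m,None,fx=4,fy=4,interpolation=1)
def cost(s,cams):
    v=0
    for c in cams:
        H=cv2.convexHull(np.array([proj(c,p) for p in world(s,B)],np.float32)*4+1.5)
        g=np.zeros_like(M[c]); cv2.fillPoly(g,[np.round(H*16).astype(np.int32)],1,shift=4)
        v+=(g!=M[c]).sum()/M[c].sum()
    return v
for cams in [[c] for c in M]+[list(M)]:
    best=min((minimize(cost,[.54,-.095,y],(cams,),method="Nelder-Mead",options=dict(initial_simplex=[[.54,-.095,y],[.55,-.095,y],[.54,-.085,y],[.54,-.095,y+.04]],xatol=1e-5)) for y in(.15,.19)),key=lambda r:r.fun)
    print(cams,best.x.round(4),best.fun)
# corners from the viewed crop
px=np.array([[223,168],[403,138],[462,438],[282,472]])/3.75+[220,140]
W=np.array([atz("top",p,.02)[:2] for p in px]);print("corners",W.round(4),W.mean(0),np.arctan2(*((W[0]+W[1]-W[2]-W[3])[::-1])))
E
python3 fit.py
```

```text
top [(0.64, 3461, [279.9, 174.2, 343.5, 266.3])]
scene [(0.67, 2730, [181.4, 121.9, 278.8, 190.7]), (0.52, 913, [200.7, 131.1, 264.4, 170.6])]
['top'] [ 0.5419 -0.0957  0.185 ] 0.02404611089429918
['scene'] [ 0.5397 -0.0972  0.1846] 0.019508574256295083Traceback (most recent call last):
  File "fit.py", line 22, in <module>
    best=min((minimize(cost,[.54,-.095,y],(cams,),method="Nelder-Mead",options=dict(initial_simplex=[[.54,-.095,y],[.55,-.095,y],[.54,-.085,y],[.54,-.095,y+.04]],xatol=1e-5)) for y in(.15,.19)),key=lambda r:r.fun)
  File "fit.py", line 22, in <genexpr>
    best=min((minimize(cost,[.54,-.095,y],(cams,),method="Nelder-Mead",options=dict(initial_simplex=[[.54,-.095,y],[.55,-.095,y],[.54,-.085,y],[.54,-.095,y+.04]],xatol=1e-5)) for y in(.15,.19)),key=lambda r:r.fun)
              ~~~~~~~~^^^^^^^^^^^^^^^^^^^^^^^^^^^^^^^^^^^^^^^^^^^^^^^^^^^^^^^^^^^^^^^^^^^^^^^^^^^^^^^^^^^^^^^^^^^^^^^^^^^^^^^^^^^^^^^^^^^^^^^^^^^^^^^^^^^^^^^^^^^^^^^^^^^^^^^^
    res = _minimize_neldermead(fun, x0, args, callback, bounds=bounds,
                               **options)
    fxc = func(xc)
    fx = function(np.copy(x), *(wrapper_args + args))
  File "fit.py", line 17, in cost
    H=cv2.convexHull(np.array([proj(c,p) for p in world(s,B)],np.float32)*4+1.5)
                               ~~~~^^^^^
  File "h.py", line 10, in proj
    p=bot.camera_params(cam);K,R,t=map(np.array,(p["K"],p["R"],p["t"]))
ValueError: time passes only in moves, steps and waits
```

```bash
cat > goal.py <<'E'
import sys
from h import *
S=[.541,-.0963,.185]
def goal(x,y,z):
    c,n=np.cos(S[2]),np.sin(S[2]); X=np.array([S[0]+c*x-n*y,S[1]+n*x+c*y,z])
    Rg=np.array([[c,0,-n],[n,0,c],[0,-1,0]])
    p,R=tool(); o=bot.get_obs()
    print("t",o["t"],"linear",R.inv().apply(X-p).round(4),"dr",np.degrees((R.inv()*Rn.from_matrix(Rg)).as_rotvec()).round(2))
    d=p-[S[0],S[1],0];print("now stage xyz",round(c*d[0]+n*d[1],4),round(-n*d[0]+c*d[1],4),p[2].round(4),"F",np.round(o["contact_force"],2),"w",round(o["gripper_width"],3))
goal(*map(float,sys.argv[1:]))
E
python3 goal.py -.062 .010 .13
```

```text
t 1.9 linear [ 0.4764  0.1013 -0.5685] dr [ -0.   -34.77  -0.  ]
now stage xyz -0.1292 0.7487 0.2313 F [-0.02  0.32 -0.31] w 0.996
```

```bash
python3 -m crank '[{"linear":[0.476,0.0,-0.568],"dr":[0,-34.8,0],"hand":0.41},{"linear":[0.476,0.0,-0.568],"dr":[0,-34.8,0],"hand":0.41},{"linear":[0.476,0.0,-0.568],"dr":[0,-34.8,0],"hand":0.41},{"linear":[0.476,0.0,-0.568],"dr":[0,-34.8,0],"hand":0.41},{"linear":[0.476,0.0,-0.568],"dr":[0,-34.8,0],"hand":0.41},{"linear":[0.476,0.0,-0.568],"dr":[0,-34.8,0],"hand":0.41},{"linear":[0.476,0.0,-0.568],"dr":[0,-34.8,0],"hand":0.41},{"linear":[0.476,0.0,-0.568],"dr":[0,-34.8,0],"hand":0.41},{"linear":[0.476,0.0,-0.568],"dr":[0,-34.8,0],"hand":0.41},{"linear":[0.476,0.0,-0.568],"dr":[0,-34.8,0],"hand":0.41}]'; python3 goal.py -.062 .010 .10
```

```text
t: 2.73
eef_pos: [0.39, 0.213, 0.2316]
tool_rot: [0.704, -0.704, -0.066, 0.065]
contact_force: [1.0, 0.4, -0.2]
gripper_width: 0.706
t 2.7333 linear [ 0.0292  0.1315 -0.3218] dr [-0.03  0.03  0.05]
now stage xyz -0.0915 0.3318 0.2316 F [ 1.    0.44 -0.19] w 0.706
```

```bash
python3 -m crank '[{"linear":[0.029,0.12,-0.322],"dr":[0,0,0],"hand":0.41},{"linear":[0.029,0.12,-0.322],"dr":[0,0,0],"hand":0.41},{"linear":[0.029,0.12,-0.322],"dr":[0,0,0],"hand":0.41},{"linear":[0.029,0.12,-0.322],"dr":[0,0,0],"hand":0.41},{"linear":[0.029,0.12,-0.322],"dr":[0,0,0],"hand":0.41},{"linear":[0.029,0.12,-0.322],"dr":[0,0,0],"hand":0.41},{"linear":[0.029,0.12,-0.322],"dr":[0,0,0],"hand":0.41},{"linear":[0.029,0.12,-0.322],"dr":[0,0,0],"hand":0.41},{"linear":[0.029,0.12,-0.322],"dr":[0,0,0],"hand":0.41},{"linear":[0.029,0.12,-0.322],"dr":[0,0,0],"hand":0.41}]'; python3 goal.py -.062 .010 .07
```

```text
t: 3.57
eef_pos: [0.4775, -0.1002, 0.1104]
tool_rot: [-0.704, 0.705, 0.063, -0.064]
contact_force: [0.2, 0.6, 0.5]
gripper_width: 0.702
t 3.5667 linear [0.0012 0.0404 0.0023] dr [ 0.09 -0.33 -0.08]
now stage xyz -0.0632 0.0078 0.1104 F [0.23 0.56 0.49] w 0.702
```

```bash
python3 -m crank '[{"linear":[0.001,0.04,0.002],"dr":[0,-0.3,0],"hand":0.41},{"linear":[0.001,0.046,0.002],"dr":[0,-0.3,0],"hand":0.41},{"linear":[0.001,0.046,0.002],"dr":[0,-0.3,0],"hand":0.41},{"linear":[0.001,0.046,0.002],"dr":[0,-0.3,0],"hand":0.41}]'; python3 goal.py -.062 .010 .03
python3 - <<'E'
from h import *
a=bot.read_camera("top")[155:295,260:390];b=bot.read_camera("scene")[90:200,150:320]
cv2.imwrite("pics/near.png",np.vstack([cv2.resize(a,(390,420),interpolation=3)[:, :390],]))
a=cv2.resize(a,(400,430),interpolation=3);b=cv2.resize(b,(400,259),interpolation=3)
cv2.imwrite("pics/near.png",np.hstack([a,cv2.copyMakeBorder(b,0,171,0,0,0)]))
E
```

```text
t: 3.9
eef_pos: [0.478, -0.0931, 0.0658]
tool_rot: [0.704, -0.704, -0.067, 0.068]
contact_force: [-0.4, 0.0, 0.2]
gripper_width: 0.704
t 3.9 linear [-0.0007  0.0358 -0.0047] dr [-0.03  0.4  -0.05]
now stage xyz -0.0613 0.0147 0.0658 F [-0.38  0.    0.23] w 0.704
```

View pics/near.png

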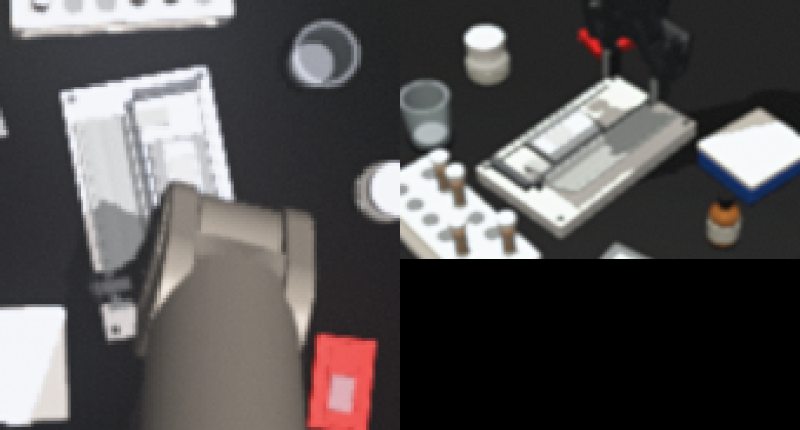

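```bash
python3 -m crank '[{"linear":[-0.001,0.005,-0.0047],"dr":[0,0.4,0],"hand":0.41},{"linear":[-0.001,0.01,-0.0047],"dr":[0,0.4,0],"hand":0.41},{"linear":[-0.001,0.015,-0.0047],"dr":[0,0.4,0],"hand":0.41},{"linear":[-0.001,0.015,-0.0047],"dr":[0,0.4,0],"hand":0.41}]'; python3 goal.py -.062 .010 .03;  python3 -m crank '[{"linear":[0,0.006,0],"dr":[0,0,0],"hand":0.41},{"linear":[0,0.012,0],"dr":[0,0,0],"hand":0.41},{"linear":[0,0.012,0],"dr":[0,0,0],"hand":0.41}]'; python3 goal.py -.062 .010 .02
```

```text
t: 4.33
eef_pos: [0.4776, -0.0988, 0.0496]
tool_rot: [0.704, -0.704, -0.064, 0.065]
contact_force: [-0.2, -0.2, 0.1]
gripper_width: 0.703
t 4.3333 linear [0.0008 0.0196 0.0008] dr [-0.02 -0.08 -0.07]
now stage xyz -0.0628 0.0092 0.0496 F [-0.24 -0.22  0.11] w 0.703
t: 4.58
eef_pos: [0.4774, -0.0987, 0.0371]
tool_rot: [0.704, -0.704, -0.064, 0.066]
contact_force: [-0.4, -0.5, 0.5]
gripper_width: 0.705
t 4.5833 linear [0.001  0.0171 0.0006] dr [-0.03 -0.06 -0.1 ]
now stage xyz -0.0629 0.0094 0.0371 F [-0.4  -0.51  0.51] w 0.705
```

```bash
for i in 1 ; do python3 -m crank '[{"linear":[0,0.005,0],"dr":[0,0,0],"hand":0.41},{"linear":[0,0.005,0],"dr":[0,0,0],"hand":0.41}]'; python3 -m crank '[{"linear":[0,0.004,0],"dr":[0,0,0],"hand":0.41},{"linear":[0,0.004,0],"dr":[0,0,0],"hand":0.41}]'; python3 -m crank '[{"linear":[0,0.004,0],"dr":[0,0,0],"hand":0.41},{"linear":[0,0.004,0],"dr":[0,0,0],"hand":0.41}]'; done | grep -v rot
```

```text
t: 4.75
eef_pos: [0.4783, -0.0989, 0.0327]
contact_force: [-0.8, -0.0, 2.0]
gripper_width: 0.701
t: 4.92
eef_pos: [0.4786, -0.0989, 0.0291]
contact_force: [1.5, -0.9, 3.2]
gripper_width: 0.704
t: 5.08
eef_pos: [0.4786, -0.0989, 0.0251]
contact_force: [0.3, -0.2, 4.0]
gripper_width: 0.702
```

```bash
for i in 1 ; do python3 -m crank '[{"linear":[0,0.005,0],"dr":[0,0,0],"hand":0.41},{"linear":[0,0.005,0],"dr":[0,0,0],"hand":0.41}]'; python3 -m crank '[{"linear":[0,0.003,0],"dr":[0,0,0],"hand":0.41},{"linear":[0,0.003,0],"dr":[0,0,0],"hand":0.41}]'; python3 -m crank '[{"linear":[0,0.002,0],"dr":[0,0,0],"hand":0.41},{"linear":[0,0.002,0],"dr":[0,0,0],"hand":0.41}]'; done | grep -v rot; python3 goal.py -.001 .010 .015
python3 - <<'E'
from h import *
b=bot.read_camera("scene")[95:175,180:290]
cv2.imwrite("pics/press.png",cv2.resize(b,(770,560),interpolation=3))
E
```

```text
t: 5.25
eef_pos: [0.4787, -0.0993, 0.0202]
contact_force: [0.3, -1.0, 5.4]
gripper_width: 0.704
t: 5.42
eef_pos: [0.4788, -0.0998, 0.0177]
contact_force: [-0.3, -3.0, 8.6]
gripper_width: 0.706
t: 5.58
eef_pos: [0.4789, -0.0998, 0.017]
contact_force: [-4.2, -1.4, 26.8]
gripper_width: 0.706
t 5.5833 linear [0.0607 0.0021 0.0021] dr [ 0.01 -0.13  0.07]
now stage xyz -0.0617 0.008 0.017 F [-4.23 -1.45 26.8 ] w 0.706
```

View pics/press.png

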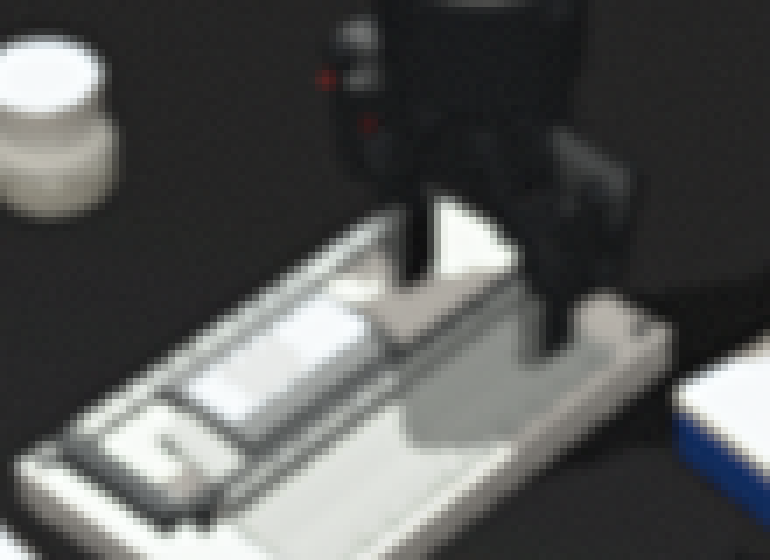

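Pressed onto the hard stop at TCP z≈0.0172 (27 N). In the picture the left tip is in the channel behind the holder and the right tip is on the level thumb plate. I'll ease off 3 mm, then push slowly.

```bash
python3 -m crank '[{"linear":[0,-0.003,0.001],"dr":[0,0,0],"hand":0.41},{"linear":[0,-0.003,0.002],"dr":[0,0,0],"hand":0.41},{"linear":[0,-0.003,0.002],"dr":[0,0,0],"hand":0.41}]'; python3 goal.py -.001 .010 .0195;  python3 -m crank '[{"linear":[0.003,0,0],"dr":[0,0,0],"hand":0.41},{"linear":[0.006,0,0],"dr":[0,0,0],"hand":0.41},{"linear":[0.009,0,0],"dr":[0,0,0],"hand":0.41},{"linear":[0.012,0,0],"dr":[0,0,0],"hand":0.41},{"linear":[0.015,0,0],"dr":[0,0,0],"hand":0.41},{"linear":[0.018,0,0],"dr":[0,0,0],"hand":0.41},{"linear":[0.02,0,0],"dr":[0,0,0],"hand":0.41}]';python3 goal.py -.001 .010 .0195
```

```text
t: 5.88
eef_pos: [0.4788, -0.0981, 0.0191]
tool_rot: [-0.704, 0.705, 0.065, -0.064]
contact_force: [0.3, -4.1, 6.8]
gripper_width: 0.708
t 5.8833 linear [ 0.0605 -0.0002  0.0004] dr [ 0.09 -0.13  0.12]
now stage xyz -0.0615 0.0097 0.0191 F [ 0.31 -4.07  6.77] w 0.708
t: 6.47
eef_pos: [0.4962, -0.0932, 0.0182]
tool_rot: [0.704, -0.704, -0.064, 0.066]
contact_force: [-2.5, -1.0, 5.9]
gripper_width: 0.706
t 6.4667 linear [ 0.0425 -0.0014 -0.0012] dr [-0.05 -0.06 -0.15]
now stage xyz -0.0435 0.0113 0.0182 F [-2.52 -0.97  5.86] w 0.706
```

```bash
python3 -m crank '[{"linear":[0.003,0,0],"dr":[0,0,0],"hand":0.41},{"linear":[0.006,0,0],"dr":[0,0,0],"hand":0.41},{"linear":[0.009,0,-0.001],"dr":[0,0,0],"hand":0.41},{"linear":[0.012,0,-0.001],"dr":[0,0,0],"hand":0.41},{"linear":[0.015,0,-0.001],"dr":[0,0,0],"hand":0.41},{"linear":[0.018,0,-0.001],"dr":[0,0,0],"hand":0.41},{"linear":[0.021,0,-0.001],"dr":[0,0,0],"hand":0.41},{"linear":[0.024,0,-0.001],"dr":[0,0,0],"hand":0.41},{"linear":[0.027,0,-0.001],"dr":[0,0,0],"hand":0.41},{"linear":[0.03,0,-0.001],"dr":[0,0,0],"hand":0.41}]';python3 goal.py -.001 .010 .0195
python3 - <<'E'
from h import *
b=bot.read_camera("scene")[95:175,180:290]
cv2.imwrite("pics/push.png",cv2.resize(b,(770,560),interpolation=3))
E
```

```text
t: 7.3
eef_pos: [0.5249, -0.0889, 0.018]
tool_rot: [0.704, -0.704, -0.063, 0.066]
contact_force: [-4.2, -0.9, 7.4]
gripper_width: 0.704
t 7.3 linear [ 0.0134 -0.0015 -0.0002] dr [-0.06 -0.09 -0.24]
now stage xyz -0.0144 0.0102 0.018 F [-4.25 -0.92  7.41] w 0.704
```

View pics/push.png

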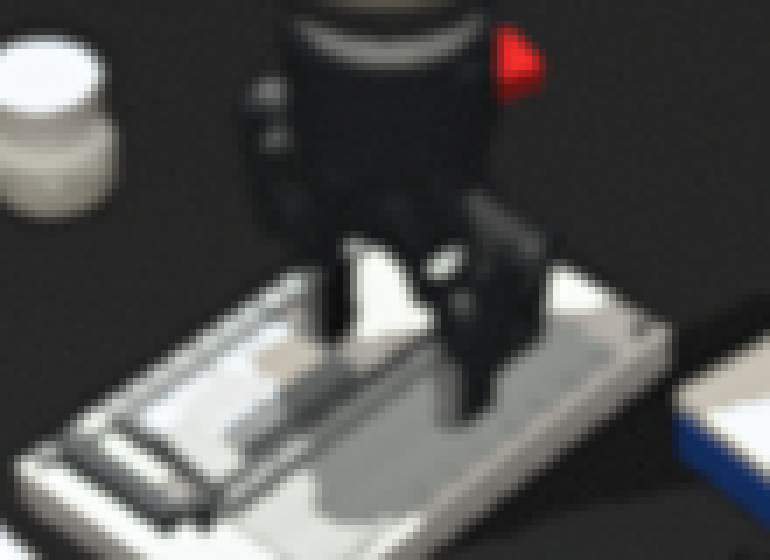

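The holder is now going under the raised jaw, with the clip held. I continue in smaller steps until the stop shows in the force.

```bash
python3 -m crank '[{"linear":[0.0025,0,0],"dr":[0,0,0],"hand":0.41},{"linear":[0.005,0,0],"dr":[0,0,0],"hand":0.41},{"linear":[0.0075,0,0],"dr":[0,0,0],"hand":0.41},{"linear":[0.01,0,0],"dr":[0,0,0],"hand":0.41},{"linear":[0.01,0,0],"dr":[0,0,0],"hand":0.41}]';python3 goal.py -.001 .010 .0195; python3 -m crank '[{"linear":[0.0015,0,0],"dr":[0,0,0],"hand":0.41},{"linear":[0.002,0,0],"dr":[0,0,0],"hand":0.41},{"linear":[0.002,0,0],"dr":[0,0,0],"hand":0.41}]';python3 goal.py -.001 .010 .0195
```

```text
t: 7.77
eef_pos: [0.5356, -0.087, 0.0181]
tool_rot: [0.704, -0.704, -0.064, 0.066]
contact_force: [-2.6, -0.3, 6.1]
gripper_width: 0.706
t 7.7667 linear [ 0.0026 -0.0014 -0.0002] dr [-0.05 -0.07 -0.17]
now stage xyz -0.0036 0.0102 0.0181 F [-2.63 -0.27  6.13] w 0.706
t: 8.02
eef_pos: [0.5371, -0.0867, 0.0181]
tool_rot: [0.704, -0.704, -0.064, 0.066]
contact_force: [-4.3, 0.2, 6.3]
gripper_width: 0.706
t 8.0167 linear [ 0.0011 -0.0014 -0.0002] dr [-0.05 -0.08 -0.2 ]
now stage xyz -0.0021 0.0102 0.0181 F [-4.29  0.22  6.26] w 0.706
```

```bash
python3 -m crank '[{"linear":[0.001,0,0],"dr":[0,0,0],"hand":0.41},{"linear":[0.0015,0,0],"dr":[0,0,0],"hand":0.41},{"linear":[0.0015,0,0],"dr":[0,0,0],"hand":0.41}]' | grep -v rot; python3 -m crank '[{"linear":[0.001,0,0],"dr":[0,0,0],"hand":0.41},{"linear":[0.0015,0,0],"dr":[0,0,0],"hand":0.41},{"linear":[0.0015,0,0],"dr":[0,0,0],"hand":0.41}]';python3 goal.py -.001 .010 .0195
```

```text
t: 8.27
eef_pos: [0.5385, -0.0864, 0.0181]
contact_force: [-3.8, -1.2, 6.3]
gripper_width: 0.701
t: 8.52
eef_pos: [0.5399, -0.0862, 0.0181]
tool_rot: [0.704, -0.704, -0.063, 0.066]
contact_force: [-4.7, -0.5, 6.7]
gripper_width: 0.704
t 8.5167 linear [-0.0018 -0.0014 -0.0001] dr [-0.06 -0.09 -0.21]
now stage xyz 0.0008 0.0101 0.0181 F [-4.68 -0.45  6.73] w 0.704
```

```bash
for i in 1; do python3 -m crank '[{"linear":[0.001,0,0],"dr":[0,0,0],"hand":0.41},{"linear":[0.0015,0,0],"dr":[0,0,0],"hand":0.41},{"linear":[0.0015,0,0],"dr":[0,0,0],"hand":0.41}]'; python3 -m crank '[{"linear":[0.001,0,0],"dr":[0,0,0],"hand":0.41},{"linear":[0.0015,0,0],"dr":[0,0,0],"hand":0.41},{"linear":[0.0015,0,0],"dr":[0,0,0],"hand":0.41}]'; done | grep -v rot
python3 - <<'E'
from h import *
b=bot.read_camera("scene")[95:175,180:290]
cv2.imwrite("pics/push2.png",cv2.resize(b,(770,560),interpolation=3))
E
```

```text
t: 8.77
eef_pos: [0.54, -0.0862, 0.0179]
contact_force: [-7.3, -1.3, 10.3]
gripper_width: 0.707
t: 9.02
eef_pos: [0.5401, -0.0862, 0.0178]
contact_force: [-10.6, -1.2, 13.5]
gripper_width: 0.705
```

View pics/push2.png

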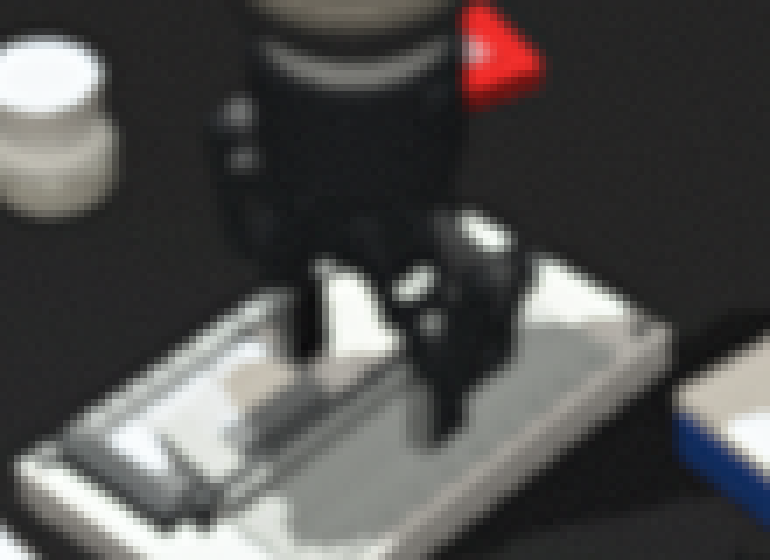

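Stalled at the stop: the last 3 mm of command moved the tip only 0.2 mm while the push force rose to 10 N. Now I back the pusher off slightly, then let the clip up.

```bash
python3 -m crank '[{"linear":[-0.003,0,0],"dr":[0,0,0],"hand":0.41},{"linear":[-0.006,0,0],"dr":[0,0,0],"hand":0.41},{"linear":[-0.008,0,0],"dr":[0,0,0],"hand":0.41},{"linear":[-0.008,0,0],"dr":[0,0,0],"hand":0.41}]'; python3 goal.py -.006 .010 .0195
```

```text
t: 9.4
eef_pos: [0.5381, -0.0866, 0.019]
tool_rot: [0.704, -0.704, -0.066, 0.064]
contact_force: [0.3, 0.5, 5.7]
gripper_width: 0.707
t 9.4 linear [-0.0049 -0.0005 -0.    ] dr [ 0.01 -0.08  0.14]
now stage xyz -0.0011 0.01 0.019 F [0.31 0.5  5.66] w 0.707
```

```bash
python3 -m crank '[{"linear":[-0.003,0,0],"dr":[0,0,0],"hand":0.41},{"linear":[-0.003,-0.003,0],"dr":[0,0,0],"hand":0.41},{"linear":[-0.003,-0.006,0],"dr":[0,0,0],"hand":0.41},{"linear":[-0.003,-0.009,0],"dr":[0,0,0],"hand":0.41},{"linear":[-0.003,-0.012,0],"dr":[0,0,0],"hand":0.41},{"linear":[-0.003,-0.02,0],"dr":[0,0,0],"hand":0.41},{"linear":[-0.003,-0.05,0],"dr":[0,0,0],"hand":0.41},{"linear":[-0.003,-0.08,0],"dr":[0,0,0],"hand":0.41},{"linear":[-0.003,-0.12,0],"dr":[0,0,0],"hand":0.41},{"linear":[-0.003,-0.16,0],"dr":[0,0,0],"hand":0.41}]'; python3 -m crank '[{"linear":[-0.02,-0.04,0.04],"dr":[0,0,0],"hand":0.41},{"linear":[-0.02,-0.04,0.08],"dr":[0,0,0],"hand":0.41},{"linear":[-0.02,-0.04,0.12],"dr":[0,0,0],"hand":0.41},{"linear":[-0.02,-0.04,0.16],"dr":[0,0,0],"hand":0.41},{"linear":[-0.02,-0.04,0.2],"dr":[0,0,0],"hand":0.41},{"linear":[-0.02,-0.04,0.24],"dr":[0,0,0],"hand":0.41},{"linear":[-0.02,-0.04,0.26],"dr":[0,0,0],"hand":0.41},{"linear":[-0.02,-0.04,0.26],"dr":[0,0,0],"hand":0.41}]'
python3 - <<'E'
from h import *
a=bot.read_camera("top")[165:275,270:355];b=bot.read_camera("scene")[105:195,175:285]
for n,z in(("holder_front",.026),("holder_rear",.026),("stop_face",.025)):
  for c in("top","scene"):
    for r in bot.place_of(c,n)[:2]:
        d=atz(c,r["xy"],z)[:2]-[.541,-.0963];k,s=np.cos(.185),np.sin(.185);print(c,n,round(r["score"],2),"stage",np.round([k*d[0]+s*d[1],-s*d[0]+k*d[1]],4))
a=cv2.resize(a,(425,550),interpolation=3);b=cv2.resize(b,(374,306),interpolation=3)
cv2.imwrite("pics/end.png",np.hstack([a,cv2.copyMakeBorder(b,0,244,0,0,0)]))
E
```

```text
t: 10.23
eef_pos: [0.5325, -0.0877, 0.1794]
tool_rot: [-0.704, 0.704, 0.064, -0.066]
contact_force: [0.9, 1.5, 0.7]
gripper_width: 0.704
t: 10.9
eef_pos: [0.4647, 0.1708, 0.2184]
tool_rot: [0.704, -0.703, -0.068, 0.068]
contact_force: [-0.2, 0.5, 0.4]
gripper_width: 0.709
top holder_front 0.84 stage [-0.2233 -0.1105]
top holder_front 0.66 stage [ 0.0867 -0.0272]
scene holder_front 0.74 stage [-0.2122 -0.1099]
scene holder_front 0.67 stage [0.2557 0.1393]
top holder_rear 0.98 stage [-0.1385 -0.1348]
top holder_rear 0.76 stage [0.2408 0.2185]
scene holder_rear 0.9 stage [ 0.0101 -0.0287]
scene holder_rear 0.87 stage [0.2583 0.2153]
top stop_face 0.92 stage [ 0.092 -0.026]
top stop_face 0.55 stage [0.0006 0.008 ]
scene stop_face 0.72 stage [ 0.0796 -0.0192]
```

View pics/end.png

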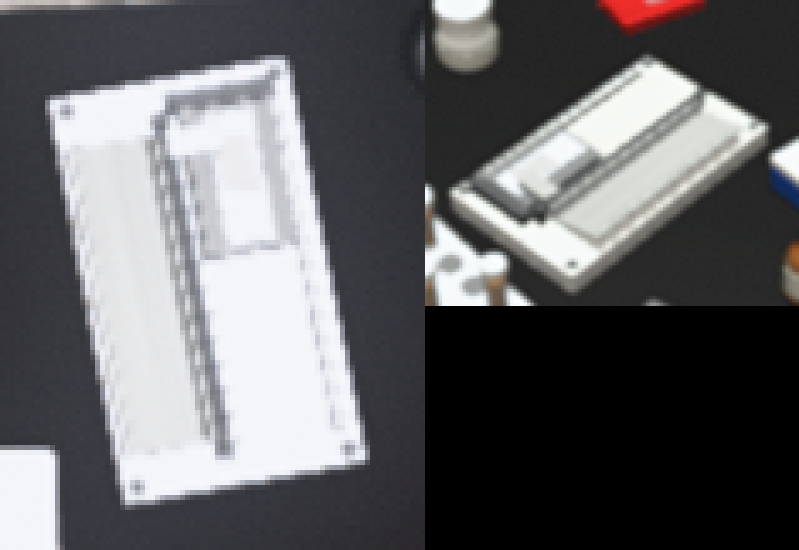

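The holder sits against the dark stop bar (top crop, about (215,110)). The jaw is down on its corner and the robot is clear.

```bash
python3 -c "
from station import bot
print(bot.get_obs()['t'],bot.hand_in())"
```

```text
the job is handed in; nothing more can be done
11.3 None
```

The holder is home against the stop with the jaw down on it. I handed the job in at 11.3 s of the 40 s allowed; the station gave no verdict.

**What I did:**
- I opened the fingers to about 60 mm, with one tip behind the holder and the other above the thumb plate.
- I pressed the clip to its hard stop (peak 27 N), eased off about 2 mm, and held it there with about 6–13 N.
- I pushed the holder under the raised jaw until it stalled: over the last 3 mm of command the tip moved only 0.2 mm while the push force rose to about 10 N.
- I backed the pusher off, lifted to let the clip down, and moved clear.

**Last checks:**
- **Position:** the scene camera put the holder's rear edge at stage x = 10.1 mm (home is 10.0) and y = −28.7 mm (channel centre −25; 6 mm allowed).
- **Front edge:** the top camera put it at 86.7 mm, 3.3 mm short of the stop's nominal 90. That is just over the 3 mm limit, and 5.3 mm short of the stop as that camera found it (92.0). The scene camera's stop point, 79.6 mm, is clearly wrong. I put these disagreements down to network and calibration error, because the stall and the rear edge agree.
- **Pictures:** the last one shows the holder looking square against the stop with the jaw on it. The other things in that crop look undisturbed; I did not measure them again.
- **Not measured:** the clip angle and the jaw's force on the holder.

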